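# Slide a loaded drying tray up over the step into a drying rack

## Task

Grip the wooden tray by its leaning tab and slide it into the drying rack's lowest bay: square it up, tip its front edge onto the deck with the rear edge still on the table, hold it bridging the step for a moment, then level it and slide it straight in until you feel it press the sprung stop back a few millimetres, without ramming. Leave it flat, wholly on the deck and touching the stop, cork standing and whistle aboard. Never tip it steeply or raise its underside over 4 cm, and leave the tape and eraser alone.

Things in the scene. Friction and masses are not known exactly. Their poses are not given: they have to be found in the camera images.
- rack: Fixed two-tier plywood drying rack, ocarinas on its upper deck. Origin on the table under the middle of the lower deck's front edge; x straight into the rack (roughly to the robot's left), z up. Lower deck: 10 mm thick (the step), 176 mm wide, its square front edge at x = 0. Decks above start at x = 55 mm, undersides at 80 and 182 mm, so a tool must lean back to clear them. Front posts at x = 57 to 69 mm leave 152 mm between.
- back_stop: Grey block fixed at the far end of the lower deck; before it a rubber pad 50 mm wide stops the tray's front. The pad was set by hand, not reported: its face is 128 to 148 mm behind the deck's front edge. It is sprung, 0.5 N per mm over 12 mm, then solid; press it back 5 to 9 mm (it eases back a little on release). Origin: foot of the block, 203 mm behind the deck's front edge; axes as rack.
- tray_grip (a point): Grip point in the tray's tab, 41 mm above the tray's underside, 15 mm behind its rear edge; axes as tray. The tab is a plate 60 mm wide (y), 9 mm thick, rising from the rear edge and leaning 30 degrees back: up along it is (-0.5, 0, 0.866). It goes on 18 mm above this point and 42 mm below. Pinch it across its 9 mm, fingers pointing down along it.
- tray_nose (a point): Middle of the tray's front bottom edge; axes as tray.
- tray_heel (a point): Middle of the tray's rear bottom edge, 120 mm behind tray_nose; axes as tray.
- tray: Light wooden tray, 120 mm long (x), 110 mm wide, floor 5 mm thick, side and front walls 16 mm high, 0.2 to 0.33 kg, a leaning tab at its rear edge. Origin at the middle of its underside; x to its front edge, y left, z up from its floor.
- whistle_centre (a point): Centre of a loose clay whistle, a lumpy bulb with a mouthpiece 80 x 34 x 29 mm, lying lengthwise in the tray's wider left compartment.
- whistle: The same whistle, origin at its underside.
- bung_centre (a point): Centre of a loose cork, 24 mm wide and high, standing upright in the tray's narrow right compartment (a 7 mm rib divides them); z along the cork.
- bung: The same cork, origin at its underside.
- tape_centre (a point): Centre of a roll of masking tape lying flat to the right of the tray's way, 103 mm across, 25 mm high. Bystander.
- eraser_centre (a point): Centre of an eraser lying to the right of the tray's way, 22 x 52 x 12 mm. Bystander.
Mind the look-alikes: they are no part of the job. What is meant by the bung is not red, and is the smaller of those in its own colour.

How it is judged:
By the outcome, as a careful person would: the job done as asked, in the order asked, and still so for the second after the job is handed in, with the robot touching nothing.
It also fails if it takes over 56 s, if anything falls off the work surface, if the arm or the gripper's body presses on something with over 40 N, if the wrist force passes 120 N, or if a joint passes its speed limit or range.

## Robot

A 7-joint arm with a two-finger parallel gripper is mounted at the origin on a cart in front of the work surface, level with it; the furniture and walls round the work are solid. World frame = base frame: x ahead of the robot, y to its left, z up, the work surface at z = 0. Lengths are in m, angles in degrees, forces in N, time in s.
With the tool pointing down it reaches from about 0.35 to 0.775 m from the base axis. Payload 3.1 kg.
Tool frame: the origin (TCP) lies on the centre line of the jaws, within the pads' length; the fingertips stand 17 mm ahead of it and the grasp point (between the pads) lies 2 mm behind it (robot.tip_reach is the distance from the TCP to the fingertips, in m); z points along the fingers, y is the direction in which the jaws open and shut (so a half turn about z gives the same grasp; the last joint's range is limited). The gripper opens to 85 mm and grips with 20 to 120 N. Pads are 22 mm wide; open, the fingers measure 114 mm over their backs; the gripper's body (76 mm by 85 mm) begins 54 mm behind the grasp point. The pads swing forward as they close: fully open they stand 13 mm farther back than shut.
Start: joints at [64.418, 17.813, 0.802, 86.603, -0.252, 75.585, -1.558], TCP at [0.217, -0.506, 0.248] pointing down, gripper open.
Joint ranges: [-154.91, 154.91], [-16.99, 109.72], [-72.82, 74.43], [7.12, 147.25], [-82.49, 262.49], [11.32, 116.49], [-174.64, 174.64]. Speed limits (degrees/s): [159.86, 159.86, 180, 180, 180, 180, 180].

## Interface

Orientations are given as [roll, pitch, yaw] about the fixed x, y, z axes, in that order (R = Rz(yaw) Ry(pitch) Rx(roll)).
In Python, from station import robot, fingers, vision, workorder, recognise gives the robot as it stands. Calls block until the motion is done:
- robot.move_to(position, orientation): joint-space move of the TCP to a pose.
- robot.line_to(position, orientation=None, velocity=0.15, f_stop=None): straight line of the TCP; orientation=None keeps the orientation; velocity is the mean speed in m/s. With f_stop (N) it stops when the force on the tool has changed by that much, and returns True; else False.
- robot.move_j(angles): joint-space move.
- fingers.gripper_to(opening, force=None): opening from 0.0 (shut) to 1.0 (fully open); force is the grip in N (None keeps the last); returns when the fingers have stopped.
- robot.pause(seconds).
- robot.inverse_kinematics(position, orientation): joint angles nearest the present ones, or None.
- vision.grab_frame(name): name is "scene" or "top" or "wrist"; returns the picture (384x512x3 uint8, red, green, blue); there is no depth.
- vision.calibration(name): a dict with "mtx" (3x3 intrinsics, pixels), "extrinsics" (4x4, takes a point from world to camera coordinates); the wrist camera has in their place "T_tool_cam" (4x4, takes a point from camera to tool coordinates, whose origin is the TCP and whose axes are the flange's). Camera axes: x right, y up, looking along -z (the intrinsics and any distortion apply to the point x, -y, -z); pixel columns grow to the right and rows downward; lengths in m; the calibration is good to about 2 mm. A picture is of the moment at which its call begins: read the wrist's pose just before it. calibration takes no time and is no camera call.
A pose or a line that the arm cannot do raises robot.PlanningError and nothing moves.
- workorder.close_job(): hands the job in, once; it reports no verdict.
Trained networks look in the newest picture that a camera, given by its name, has taken for a name from the list of things; names that differ only in an ending like _2 or _b are one class to them, and where a whole thing is asked for, a point or a joint stands for the part that bears it (a point fixed in the world has none). Each returns a list of dicts, best first, with "p" (0 to 1); they miss things now and then, are a little off and sometimes report something else, mostly with a low value. They report only what shows in the picture. A call takes as long as a camera call. They do not tell look-alikes from the thing itself.
- recognise(label, camera): "rect" ([centre column, centre row, width, height] in pixels, round what is visible of it).
Readings, each from a call of its own:
- robot.current_time_s(): time.
- robot.current_joint_positions(): joint angles.
- robot.current_dq(): joint speeds.
- robot.current_joint_torque(): joint torques, N m.
- robot.current_tool_pos(): TCP position.
- robot.current_eef_rot(): TCP orientation.
- robot.current_contact_force(): force on the tool from outside, world axes, zero at the start.
- robot.current_torque(): the same for the moment, N m.
- robot.current_finger_gap(): opening from 0.0 (shut) to 1.0 (fully open).
Only numpy, scipy, OpenCV 4.12 (cv2) and the standard library are available. Lean on these libraries where they do the work, as an engineer would, in place of code of your own. Each camera call takes 0.05 s, during which the arm holds its last target.

## Working session

There is one attempt and no reset: what is moved stays moved. The work goes in short steps, each a Python script; the robot and the scene stay as the last script left them, time stands still between calls to the robot, and variables do not carry over. Pictures are saved under pics/ and viewed, and the job is handed in when it is done.

```bash
ls; mkdir -p pics; python3 - <<'E'
from station import robot, fingers, vision, workorder, recognise
import cv2, numpy as np
print(robot.current_time_s())
for n in ("scene","top"):
    f=vision.grab_frame(n); cv2.imwrite(f"pics/{n}0.png",cv2.resize(f[:,:,::-1],(800,600),interpolation=cv2.INTER_CUBIC))
    c=vision.calibration(n); print(n,{k:np.round(v,4).tolist() if not isinstance(v,str) else v for k,v in c.items()})
    for l in ("rack","tray","tray_grip","bung","whistle","tape_centre","eraser_centre","back_stop"):
        print(l,[(np.round(d["rect"],1).tolist(),round(d["p"],2)) for d in recognise(l,n)])
print({k:np.round(v,4).tolist() for k,v in vision.calibration("wrist").items()})
print(robot.current_time_s(),robot.current_eef_rot(), robot.tip_reach)
E
```

```text
pics
0.0
scene {'mtx': [[362.3633, 0.0, 249.4441], [0.0, 362.3633, 192.091], [0.0, 0.0, 1.0]], 'extrinsics': [[-0.5319, -0.8468, -0.008, 0.3462], [0.6096, -0.3895, 0.6905, -0.3961], [-0.5878, 0.3624, 0.7233, -0.5645], [0.0, 0.0, 0.0, 1.0]]}
rack [([206.8, 187.7, 107.5, 124.5], 0.82)]
tray [([311.5, 210.9, 60.3, 40.9], 0.63)]
tray_grip [([311.0, 208.5, 63.4, 42.0], 0.69)]
bung [([346.6, 180.4, 16.0, 18.2], 0.75), ([336.1, 243.9, 12.3, 12.6], 0.69), ([317.6, 160.6, 16.5, 12.5], 0.43)]
whistle [([298.8, 214.2, 33.1, 10.8], 0.81)]
tape_centre [([258.6, 154.4, 36.9, 31.2], 0.81), ([291.9, 194.8, 9.9, 15.9], 0.59)]
eraser_centre [([318.4, 162.5, 13.7, 14.2], 0.48), ([258.8, 154.1, 38.0, 29.1], 0.39)]
back_stop []
top {'mtx': [[438.301, 0.0, 255.4626], [0.0, 438.301, 181.1602], [0.0, 0.0, 1.0]], 'extrinsics': [[-0.0045, -1.0, -0.004, 0.0392], [0.9901, -0.005, 0.1405, -0.6091], [-0.1405, -0.0034, 0.9901, -0.8309], [0.0, 0.0, 0.0, 1.0]]}
rack [([201.1, 158.9, 153.6, 151.7], 0.56), ([303.6, 228.3, 31.8, 26.4], 0.17)]
tray [([318.8, 223.8, 82.5, 81.1], 0.55)]
tray_grip [([317.1, 225.1, 83.3, 77.5], 0.71), ([305.6, 227.8, 38.2, 32.4], 0.44)]
bung [([389.2, 219.6, 16.2, 17.1], 0.82), ([313.4, 200.6, 15.1, 12.7], 0.5)]
whistle [([306.6, 230.0, 29.0, 34.0], 0.87)]
tape_centre []
eraser_centre [([379.5, 166.9, 15.0, 29.8], 0.6)]
back_stop []
{'mtx': [[309.8463, 0.0, 260.2188], [0.0, 309.8463, 188.0785], [0.0, 0.0, 1.0]], 'T_tool_cam': [[0.0013, 0.9616, 0.2745, 0.0694], [1.0, -0.0012, -0.0006, -0.0007], [-0.0003, 0.2745, -0.9616, -0.1258], [0.0, 0.0, 0.0, 1.0]]}
0.9 [ 1.79999252e+02 -1.09719394e-03  2.31943293e+01] 0.017
```

View pics/scene0.png

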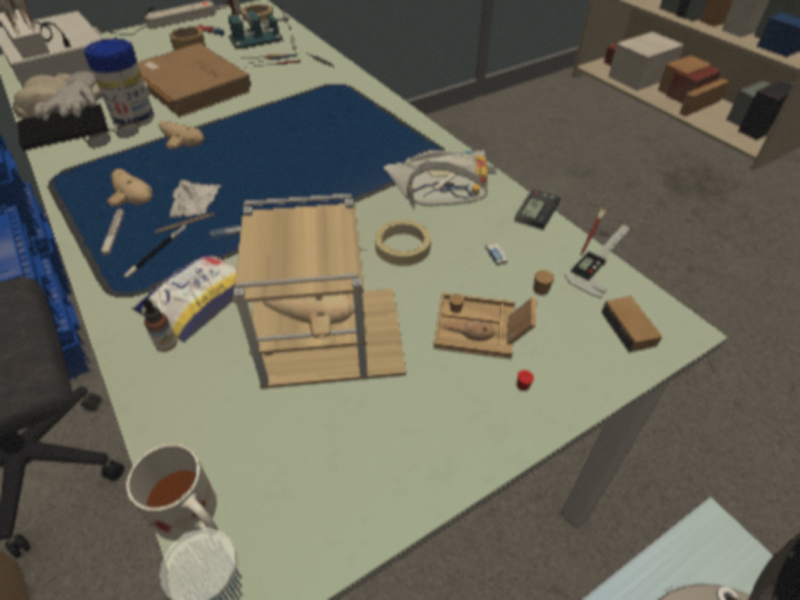

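View pics/top0.png

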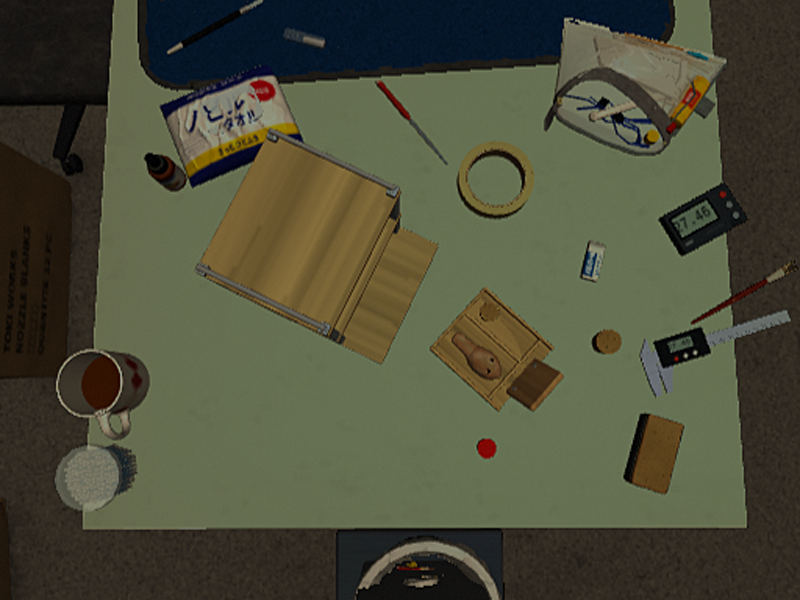

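The tray cork is at top ≈(313,200) px, with a larger cork beside it at (389,219) and a red one at (311,287). The meant bung is in the tray: smaller, cork-coloured and standing in the narrow right compartment. I'll enlarge that area.

```bash
python3 - <<'E'
import cv2
im=cv2.imread('pics/top0.png'); im=cv2.resize(im,(512,384),interpolation=cv2.INTER_AREA)
from station import vision
f=vision.grab_frame("top")[:,:,::-1]; cv2.imwrite('pics/top_raw.png',f)
a=f[140:275,200:400]; cv2.imwrite('pics/topcrop.png',cv2.resize(a,(800,540),interpolation=cv2.INTER_CUBIC))
f=vision.grab_frame("scene")[:,:,::-1]; cv2.imwrite('pics/scene_raw.png',f)
a=f[110:260,150:370-20]; cv2.imwrite('pics/scenecrop.png',cv2.resize(a,(800,600),interpolation=cv2.INTER_CUBIC))
E
cat > h.py <<'E'
import numpy as np, cv2
from station import robot, fingers, vision, workorder, recognise
from scipy.spatial.transform import Rotation as Rn
def cam(name, tp=None, rpy=None):
    c=vision.calibration(name); K=np.array(c["mtx"])
    if name!="wrist": return K,np.array(c["extrinsics"])
    T=np.eye(4);T[:3,:3]=Rn.from_euler('xyz',rpy,degrees=True).as_matrix();T[:3,3]=tp
    return K,np.linalg.inv(T@np.array(c["T_tool_cam"]))
def ray(KE,uv):
    K,E=KE; d=np.array([(uv[0]-K[0,2])/K[0,0],-(uv[1]-K[1,2])/K[1,1],-1.])
    R=E[:3,:3]; return -R.T@E[:3,3], R.T@d
def at_z(KE,uv,z):
    o,d=ray(KE,uv); return o+d*(z-o[2])/d[2]
def proj(KE,p):
    K,E=KE; q=E[:3,:3]@np.asarray(p)+E[:3,3]
    return np.array([K[0,0]*q[0]/-q[2]+K[0,2], K[1,1]*-q[1]/-q[2]+K[1,2]])
def tri(obs):
    A=np.zeros((3,3));b=np.zeros(3)
    for KE,uv in obs:
        o,d=ray(KE,uv); d=d/np.linalg.norm(d); M=np.eye(3)-np.outer(d,d); A+=M;b+=M@o
    p=np.linalg.solve(A,b); return p,[np.round(np.linalg.norm(proj(KE,p)-uv),2) for KE,uv in obs]
E
```

```text
(no output)
```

View pics/topcrop.png

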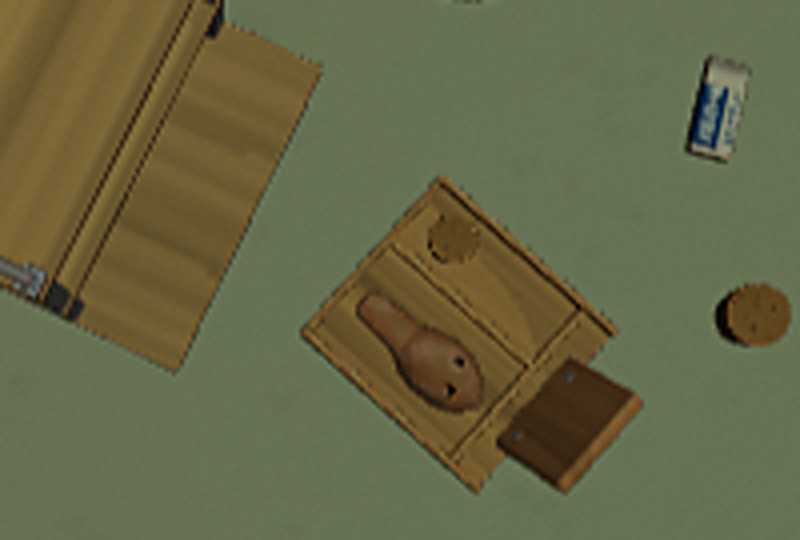

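View pics/scenecrop.png

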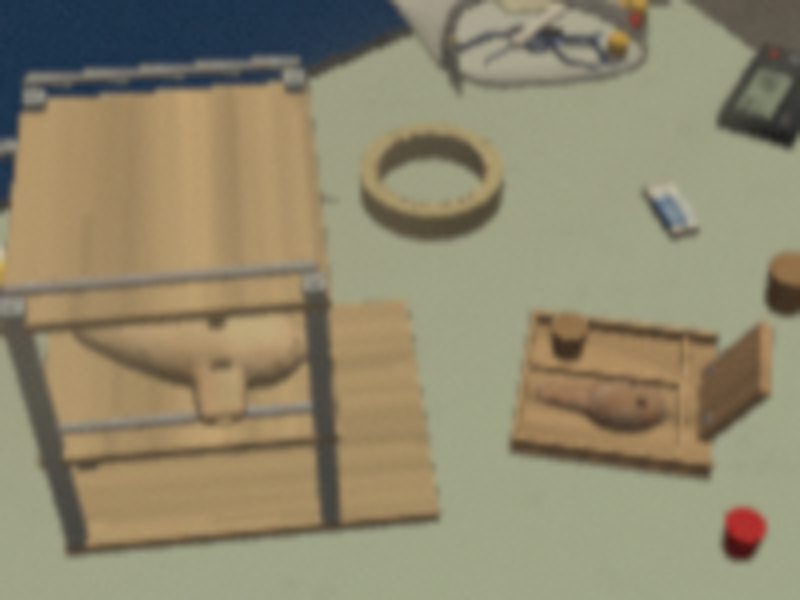

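```bash
python3 - <<'E'
from h import *
T=cam("top");S=cam("scene")
print('topcam',ray(T,(0,0))[0],'scene',ray(S,(0,0))[0])
c=lambda x,y:((x+.5)/4-.5+200,(y+.5)/4-.5+140)
for n,p,z in [('deckR',(322,66),.01),('deckL',(178,372),.01),('FR',(441,177),.016),('FL',(302,332),.016),('RL',(478,492),.016),('RR',(617,333),.016),('eraser',(719,108),.012),('tabtopA',(641,402),.057),('tabtopB',(565,491),.057)]:
    print(n,np.round(at_z(T,c(*p),z),4))
s=lambda x,y:((x+.5)/4-.5+150,(y+.5)/4-.5+110)
for n,p,q in [('deckR',(322,66),(406,302)),('deckL',(178,372),(437,516)),('FR',(441,177),(530,313)),('FL',(302,332),(514,440)),('RL',(478,492),(711,466)),('RR',(617,333),(716,334)),('tabA',(641,402),(770,325)),('tabB',(565,491),(771,392))]:
    print(n,[np.round(x,4) for x in tri([(T,c(*p)),(S,s(*q))])])
E
```

```text
topcam [0.48646401 0.03338896 0.90837601] scene [0.093842   0.34343734 0.68458714]
deckR [ 0.6665 -0.0153  0.01  ]
deckL [0.5082 0.06   0.01  ]
FR [ 0.6069 -0.0753  0.016 ]
FL [ 0.5279 -0.0031  0.016 ]
RL [ 0.4477 -0.0903  0.016 ]
RR [ 0.5267 -0.1627  0.016 ]
eraser [ 0.6428 -0.2206  0.012 ]
tabtopA [ 0.4917 -0.164   0.057 ]
tabtopB [ 0.4498 -0.1262  0.057 ]
deckR [array([ 0.668 , -0.0158,  0.0018]), array([0.08, 0.06])]
deckL [array([0.5093, 0.0614, 0.0023]), array([0.71, 0.63])]
FR [array([ 0.6084, -0.0751,  0.0099]), array([0.56, 0.44])]
FL [array([ 0.528 , -0.0036,  0.01  ]), array([0.19, 0.16])]
RL [array([ 0.4481, -0.0903,  0.0112]), array([0.46, 0.39])]
RR [array([ 0.5276, -0.1626,  0.0124]), array([0.57, 0.45])]
tabA [array([ 0.4918, -0.1655,  0.0504]), array([0.02, 0.02])]
tabB [array([ 0.4495, -0.127 ,  0.0533]), array([0.1 , 0.08])]
```

```bash
cat >> h.py <<'E'
def Rtray(yaw,pitch=0.):   # pitch>0 : nose up
    return Rn.from_euler('ZY',[yaw,-pitch],degrees=True).as_matrix()
def Rtool(yaw,pitch=0.,s=1):
    z=np.array([.5,0,-np.sqrt(.75)]); y=s*np.array([np.sqrt(.75),0,.5]); x=np.cross(y,z)
    return Rtray(yaw,pitch)@np.c_[x,y,z]
def rpy(R): return Rn.from_matrix(R).as_euler('xyz',degrees=True)
E
python3 - <<'E'
from h import *
rack=np.array([.5873,.0224]);ry=64.55
for s in (1,-1):
  for yaw,p in [(47.5,(.4767,-.1381,.041)),(47.5,(.4767-.068,-.1381-.074,.041+.173))]:
    print(s,np.round(p,3),robot.inverse_kinematics(list(p),list(rpy(Rtool(yaw,0,s)))))
  for nx in (-.06,-.025,.015,.145):
    for pt in (0,7):
      g=Rtray(ry)@np.array([nx-.135,0,.051]); g[:2]+=rack
      print(s,nx,pt,np.round(g,3),robot.inverse_kinematics(list(g),list(rpy(Rtool(ry,pt,s)))))
for ps in (-42,0,23,137): print(ps,robot.inverse_kinematics([.545,-.05,.22],[180,0,ps]))
E
```

```text
1 [ 0.477 -0.138  0.041] [ 54.36117864  27.18965006 -24.59729008 118.00304512 -32.68296942
  36.11279663 106.73227395]
1 [ 0.409 -0.212  0.214] [ 63.67727447  10.8068524  -18.66134106 108.23786012 -29.23393923
  66.11036411 105.92161266]
1 -0.06 0 [ 0.504 -0.154  0.051] [ 55.00220963  34.02485307 -28.04956811 104.99427159 -19.55602397
  48.86502991 108.8612309 ]
1 -0.06 7 [ 0.504 -0.154  0.051] [ 56.75015167  36.44183707 -25.58991773 104.48671772 -27.83558688
  51.91392149 118.67795792]
1 -0.025 0 [ 0.519 -0.122  0.051] [ 51.67294997  33.65860219 -28.49950899 105.81318416 -20.34221991
  46.67887925 106.16901761]
1 -0.025 7 [ 0.519 -0.122  0.051] [ 53.32077114  35.84056248 -25.73646905 105.68494077 -29.57674957
  49.47835517 117.05235246]
1 0.015 0 [ 0.536 -0.086  0.051] [ 47.75707751  33.49992204 -29.03825268 106.29809856 -20.91355829
  44.28474241 102.7775724 ]
1 0.015 7 [ 0.536 -0.086  0.051] [ 49.18435129  35.36905084 -25.82427265 106.6103103  -31.47239073
  46.79659282 115.03782938]
1 0.145 0 [0.592 0.031 0.051] [ 32.70108015  34.24409516 -28.07661264 104.61191756 -22.17039917
  
[... 1100 characters left out ...]
01 106.99427219 -40.35544427
  50.43387385 -57.76606471]
-1 0.145 0 [0.592 0.031 0.051] [ 24.83002021  32.29234497 -17.28007433 104.92150299 -31.5504263
  40.32618882 -81.04617846]
-1 0.145 7 [0.592 0.031 0.051] [ 29.21986655  34.13098747 -18.05880706 106.50762755 -42.06219289
  41.30178493 -68.32753102]
-42 [  17.57942345   19.64169846  -18.68846487   89.16124844    6.49283999
   72.26629706 -134.07653593]
0 [ 20.8821682   20.16457374 -23.17572296  89.02971328   8.17865084
  72.48481874 -93.48776606]
23 [ 23.4896318   20.66079727 -26.77281002  88.92740298   9.5826485
  72.69608057 -71.65669927]
137 [ 33.12471376  23.33905502 -40.71589659  88.56494295  15.60271903
  73.90739543  37.38265297]
```

```bash
python3 - <<'E'
from h import *
import json
out={}
for i,p in enumerate([[.52,-.03,.22],[.52,-.11,.22]]):
    robot.move_to(p,[180,0,-30]); 
    tp=list(robot.current_tool_pos()); r=list(robot.current_eef_rot())
    f=vision.grab_frame("wrist"); cv2.imwrite(f"pics/w{i}_raw.png",f[:,:,::-1]); cv2.imwrite(f"pics/w{i}.png",cv2.resize(f[:,:,::-1],(800,600),interpolation=cv2.INTER_CUBIC))
    out[i]=(tp,r); print(np.round(tp,4),np.round(r,2),robot.current_time_s())
    print([(l,[(np.round(d["rect"],1).tolist(),round(d["p"],2)) for d in recognise(l,"wrist")]) for l in ("tray","bung")])
json.dump(out,open('w.json','w'))
E
```

```text
[ 0.52   -0.0314  0.22  ] [ 1.7996e+02 -2.0000e-02 -3.0110e+01] 3.0833
[('tray', [([317.6, 130.9, 166.5, 123.9], 0.64)]), ('bung', [([273.1, 96.7, 23.1, 22.6], 0.76), ([430.8, 53.0, 44.1, 41.5], 0.62), ([344.8, 238.2, 23.8, 26.5], 0.6)])]
[ 0.5196 -0.1127  0.2198] [ 1.7997e+02  1.0000e-02 -3.0290e+01] 3.65
[('tray', [([248.1, 171.1, 151.5, 114.1], 0.88)]), ('bung', [([282.4, 269.9, 18.9, 24.5], 0.74), ([206.3, 141.8, 21.2, 24.1], 0.73), ([355.9, 95.7, 39.1, 36.6], 0.73)])]
```

View pics/w0.png

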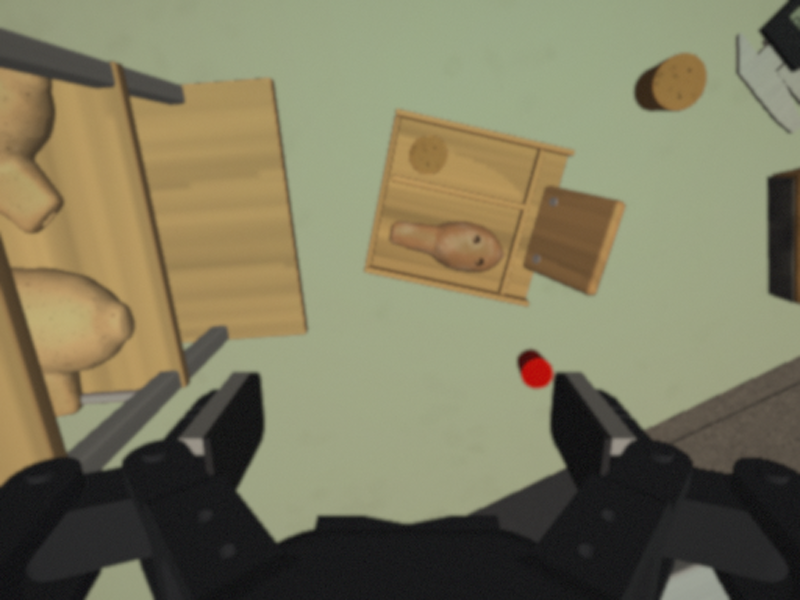

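View pics/w1.png

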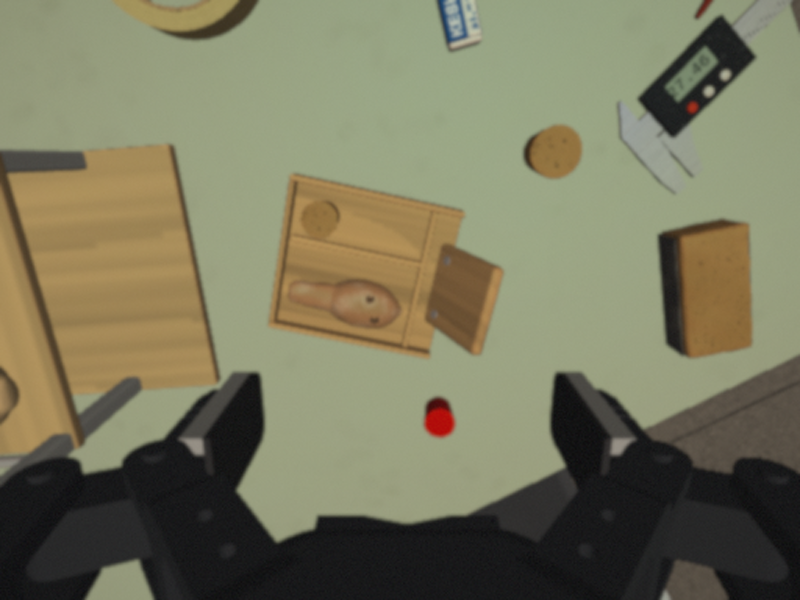

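```bash
python3 - <<'E'
from h import *
import json
w=json.load(open('w.json')); W=[cam("wrist",*w[k]) for k in "01"]
k=512/800
P={'deckR':((272,79),(172,145)),'deckL':((306,331),(218,381)),'FR':((397,110),(292,175)),'FL':((366,270),(270,325)),'RL':((527,303),(430,356)),'RR':((573,153),(463,211)),'tabA':((624,203),(502,267)),'tabB':((593,294),(478,353))}
Z={'d':.01,'F':.016,'R':.016,'t':.0545}
m={}
for n,(a,b) in P.items():
    o=[(W[0],((a[0]+.5)*k-.5,(a[1]+.5)*k-.5)),(W[1],((b[0]+.5)*k-.5,(b[1]+.5)*k-.5))]
    q=[at_z(c,uv,Z[n[0]]) for c,uv in o]; m[n]=(q[0]+q[1])/2
    print(n,[np.round(x,4) for x in q],np.round(tri(o)[0],4),tri(o)[1])
def yaw(v): return np.degrees(np.arctan2(v[1],v[0]))
d=m['deckL']-m['deckR']; print('rack yaw',yaw(d)-90,np.linalg.norm(d),(m['deckL']+m['deckR'])/2)
print('tray yaw',yaw(m['FR']-m['RR']),yaw(m['FL']-m['RL']),yaw(m['FL']-m['FR'])-90,yaw(m['RL']-m['RR'])-90,yaw(m['tabB']-m['tabA'])-90)
c=sum(m[x] for x in('FR','FL','RL','RR'))/4; print(c,np.linalg.norm(m['FR']-m['FL']),np.linalg.norm(m['FL']-m['RL']),'tabtop mid',(m['tabA']+m['tabB'])/2, np.linalg.norm(m['tabA']-m['tabB']))
E
```

```text
deckR [array([ 0.664, -0.015,  0.01 ]), array([ 0.6636, -0.0166,  0.01  ])] [ 0.6654 -0.0141  0.0037] [np.float64(0.26), np.float64(0.25)]
deckL [array([0.5097, 0.0604, 0.01  ]), array([0.5094, 0.0591, 0.01  ])] [0.5084 0.0623 0.0048] [np.float64(0.09), np.float64(0.09)]
FR [array([ 0.6074, -0.0747,  0.016 ]), array([ 0.607 , -0.0757,  0.016 ])] [ 0.6076 -0.0749  0.0119] [np.float64(0.22), np.float64(0.21)]
FL [array([ 0.5278, -0.003 ,  0.016 ]), array([ 0.5276, -0.0033,  0.016 ])] [ 0.5276 -0.0028  0.015 ] [np.float64(0.08), np.float64(0.07)]
RL [array([ 0.4498, -0.0897,  0.016 ]), array([ 0.4486, -0.091 ,  0.016 ])] [ 0.4471 -0.0901  0.0106] [np.float64(0.53), np.float64(0.51)]
RR [array([ 0.527 , -0.1611,  0.016 ]), array([ 0.5293, -0.1622,  0.016 ])] [ 0.5275 -0.1624  0.0114] [np.float64(1.11), np.float64(1.07)]
tabA [array([ 0.492 , -0.1642,  0.0545]), array([ 0.493 , -0.165 ,  0.0545])] [ 0.4917 -0.1651  0.0518] [np.float64(0.52), np.float64(0.5)]
tabB [array([ 0.4496, -0.1253,  0.0545]), array([ 0.45  , -0.1255,  0.0545])] [ 0.4495 -0.1254  0.0538] [np.float64(0.2), np.float64(0.19)]
rack yaw 63.89817055956178 0.1717787774742324 [0.58667031 0.02197374 0.01      ]
tray yaw 47.549701809124834 47.9993945109228 47.791744508958686 47.92812040082404 47.42515221797643
[ 0.52807526 -0.08260407  0.016     ] 0.10731932286704818 0.11739258847954755 tabtop mid [ 0.47113218 -0.14498358  0.0545    ] 0.05797666142752879
```

```bash
cat >> h.py <<'E'
YT=47.7; YR=64.3; RK=np.array([.587,.0222,0.])
def st(tag=''):
    print(tag,round(robot.current_time_s(),2),'pos',np.round(robot.current_tool_pos(),4),'rpy',np.round(robot.current_eef_rot(),2),'F',np.round(robot.current_contact_force(),2),'M',np.round(robot.current_torque(),2),'gap',round(robot.current_finger_gap(),3))
def snap(name,tag,up=None):
    f=vision.grab_frame(name)[:,:,::-1]
    if up: r0,r1,c0,c1=up; f=f[r0:r1,c0:c1]
    k=min(800/f.shape[1],600/f.shape[0]); cv2.imwrite(f'pics/{tag}.png',cv2.resize(f,None,fx=k,fy=k,interpolation=cv2.INTER_CUBIC))
E
python3 - <<'E'
from h import *
R=Rtool(YT,0,-1); o=list(rpy(R)); g=np.array([.4779,-.1374,.041]); tcp=g+R[:,2]*.002
fingers.gripper_to(0.4,40)
robot.move_to(list(tcp-R[:,2]*.1),o); st('pre')
hit=robot.line_to(list(tcp),o,velocity=.08,f_stop=5); st('at %s'%hit)
snap("wrist","pregrip"); snap("scene","pregrip_s",(150,260,250,390))
E
```

```text
pre 5.03 pos [ 0.4455 -0.1736  0.1264] rpy [-1.4997e+02 -2.0000e-02 -4.2300e+01] F [0.47 0.52 0.56] M [-0.36  0.29 -0.01] gap 0.402
at False 6.43 pos [ 0.4788 -0.1372  0.0396] rpy [-1.5001e+02 -6.0000e-02 -4.2330e+01] F [ 0.63 -0.25  0.66] M [-0.4   0.37 -0.04] gap 0.4
```

View pics/pregrip.png

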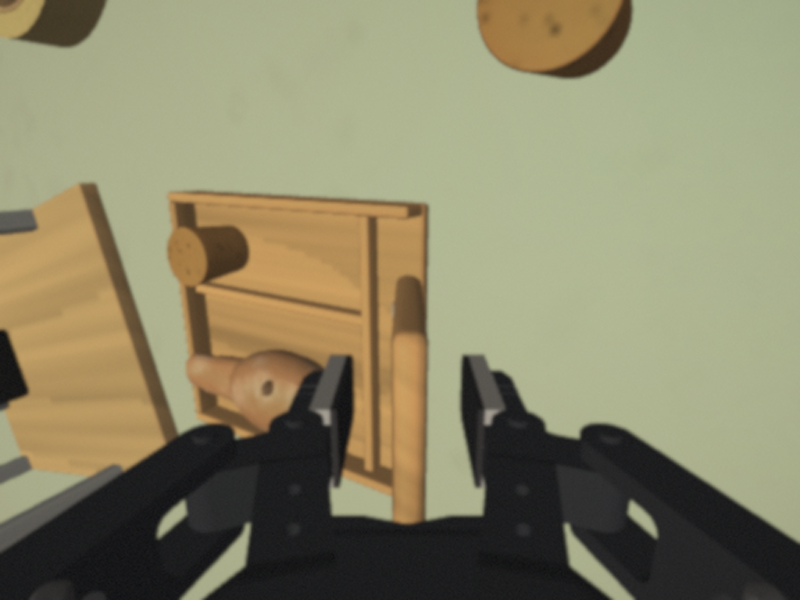

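View pics/pregrip_s.png

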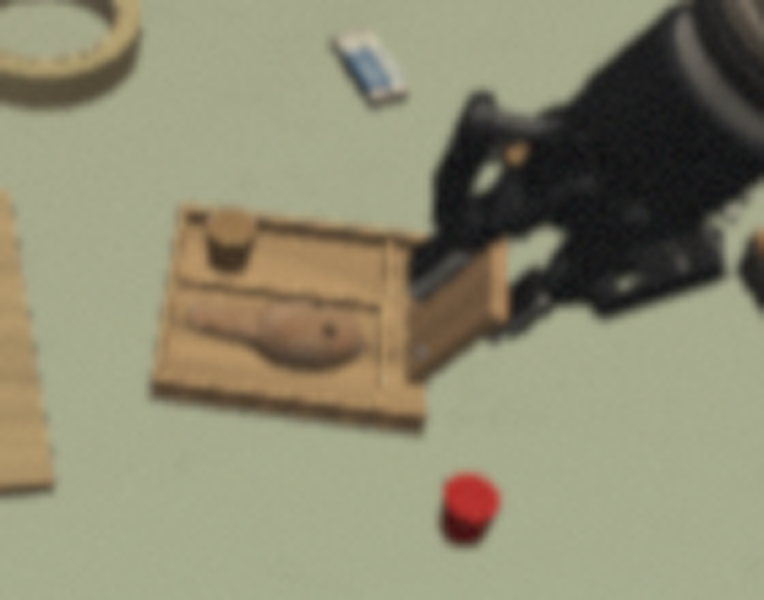

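```bash
python3 - <<'E'
from h import *
fingers.gripper_to(0.0,45); st('grip'); robot.pause(.1); st()
snap("wrist","grip"); snap("top","grip_t",(140,275,200,380))
E
```

```text
grip 6.88 pos [ 0.4786 -0.137   0.0394] rpy [-1.5001e+02 -1.0000e-02 -4.2320e+01] F [-1.17 -0.43  0.27] M [-0.33  0.38  0.04] gap 0.101
 6.97 pos [ 0.4786 -0.137   0.0394] rpy [-1.5001e+02 -2.0000e-02 -4.2320e+01] F [-1.55 -0.95  0.69] M [-0.39  0.43 -0.  ] gap 0.1
```

View pics/grip.png

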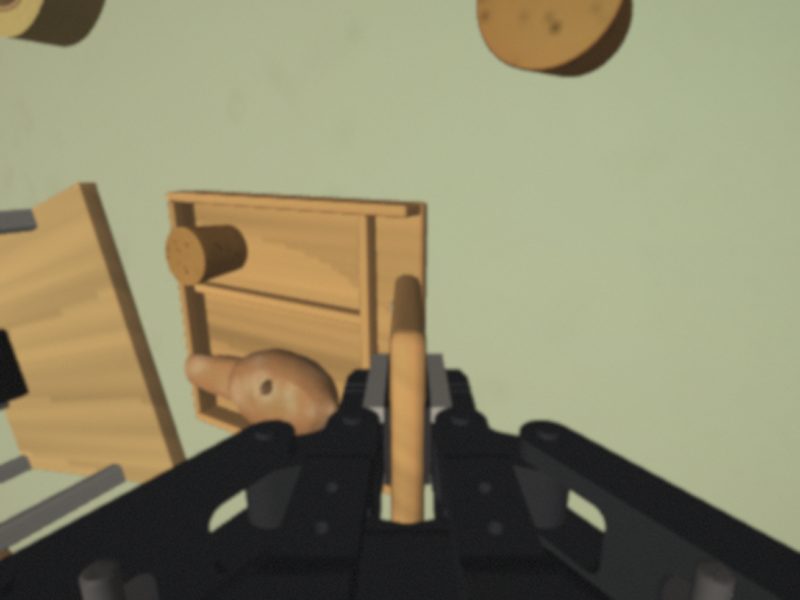

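View pics/grip_t.png

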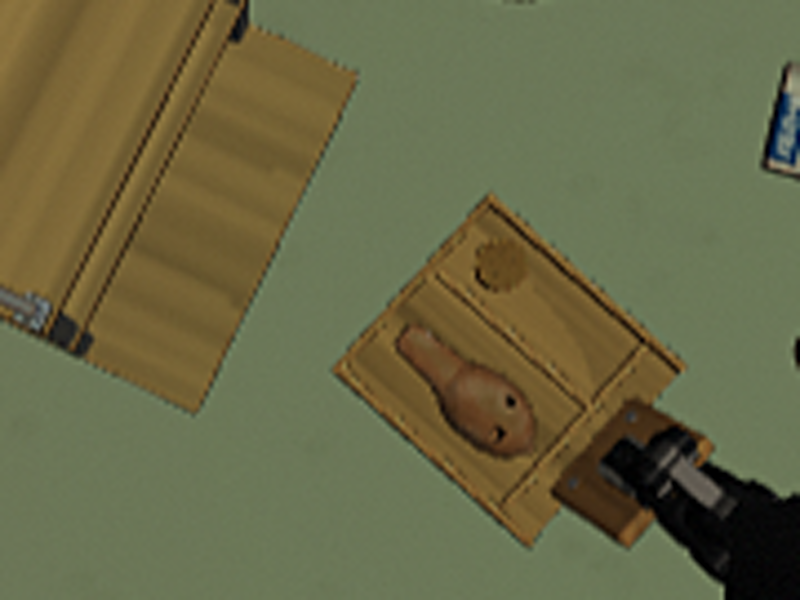

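```bash
cat >> h.py <<'E'
G=np.array([-.0735,0,.0394])
XR=Rtray(YR)
def tcp_for(nx,pitch=0.,hz=0.,ny=0.,dyaw=0.):
    """nose ground x in rack frame, heel height hz"""
    L=np.radians(pitch); heel=np.array([nx-.12*np.cos(L),ny,hz])
    Rt=Rtray(dyaw,pitch); p=heel+Rt@(G+np.array([.06,0,0]))
    return list(RK+XR@p), list(rpy(Rtool(YR+dyaw,pitch,-1)))
def go(nx,pitch=0.,hz=0.,ny=0.,dyaw=0.,v=.05,f=None):
    p,o=tcp_for(nx,pitch,hz,ny,dyaw); h=robot.line_to(p,o,velocity=v,f_stop=f); st(f'nx{nx} p{pitch} hz{hz} {h}'); return h
def frack(): return XR.T@np.array(robot.current_contact_force())
E
python3 - <<'E'
from h import *
go(-.035,0,.0003,v=.04)
snap("top","sq_t",(120,255,190,370)); snap("scene","sq_s",(150,260,220,370))
E
```

```text
nx-0.035 p0 hz0.0003 False 8.12 pos [ 0.5136 -0.1293  0.0394] rpy [-1.4999e+02  4.0000e-02 -2.5700e+01] F [ 1.15 -0.82 -2.45] M [-0.71  0.2  -0.05] gap 0.101
```

View pics/sq_t.png

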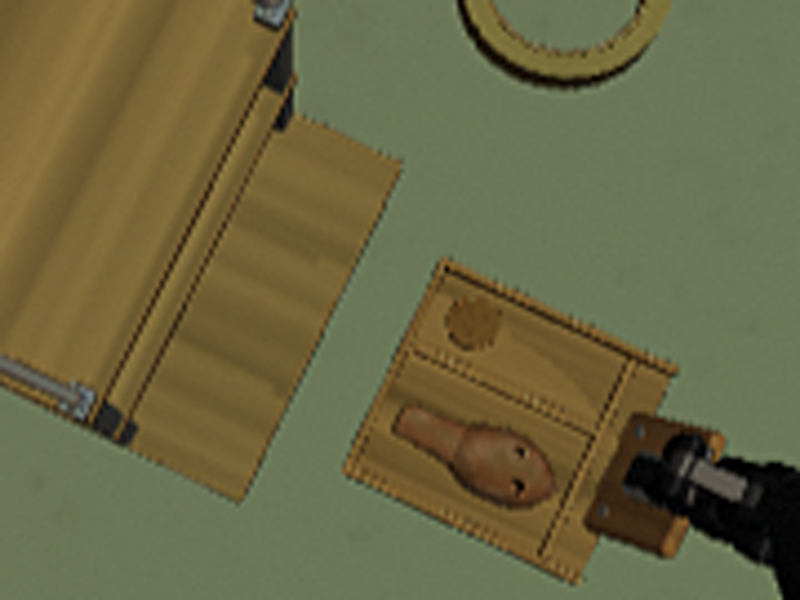

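View pics/sq_s.png

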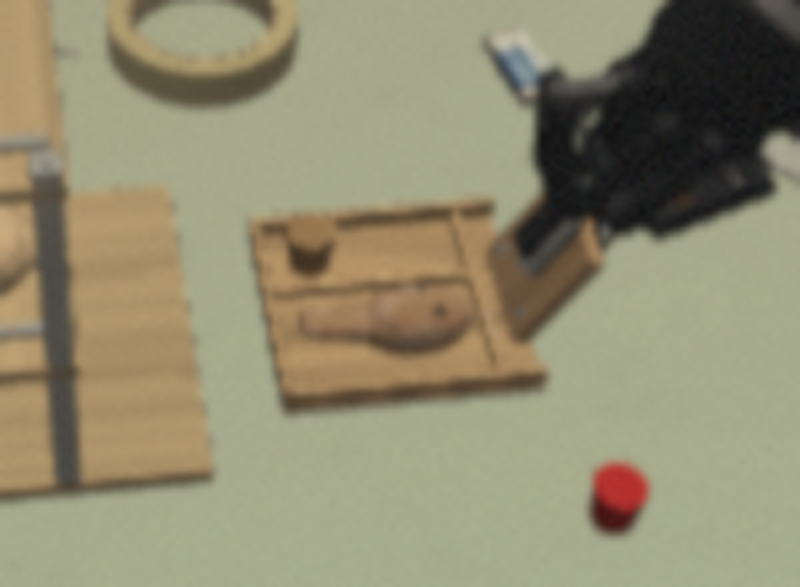

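```bash
python3 - <<'E'
from h import *
go(-.035,6.5,0,v=.015)
go(.015,6.5,0,v=.03)
go(.015,5.6,-.0003,v=.01,f=6)
snap("scene","br_s",(150,240,220,340)); snap("wrist","br_w"); print(robot.current_time_s())
E
```

```text
nx-0.035 p6.5 hz0 False 8.65 pos [ 0.5118 -0.1334  0.0375] rpy [-1.4357e+02  3.0000e-02 -2.5720e+01] F [-1.35 -0.47 -0.48] M [-0.77  0.61  0.18] gap 0.102
nx0.015 p6.5 hz0 False 10.47 pos [ 0.534  -0.088   0.0376] rpy [-143.5     0.    -25.72] F [-0.39  1.22 -2.92] M [-1.01  0.47 -0.02] gap 0.1
nx0.015 p5.6 hz-0.0003 False 10.72 pos [ 0.5344 -0.0872  0.0378] rpy [-1.4441e+02 -4.0000e-02 -2.5650e+01] F [ 0.46  1.12 -1.3 ] M [-0.56  0.29 -0.05] gap 0.1
10.8167
```

View pics/br_s.png

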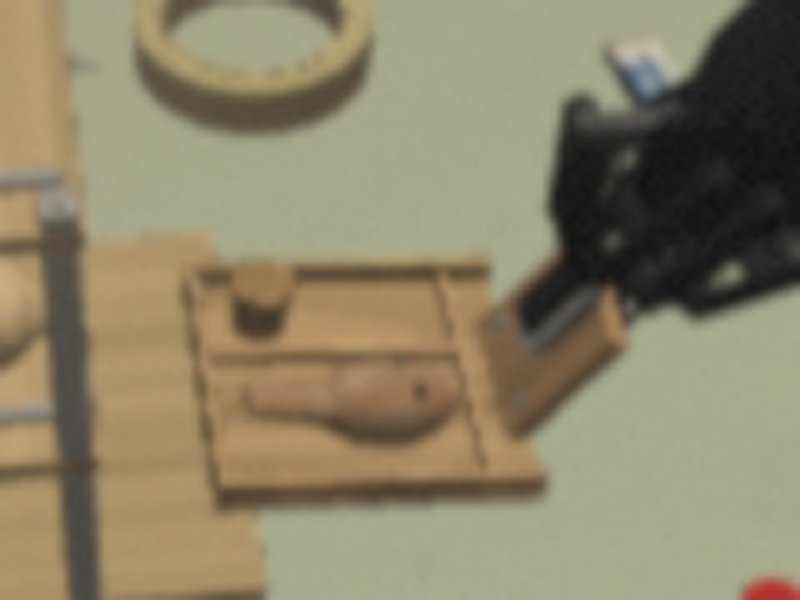

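View pics/br_w.png

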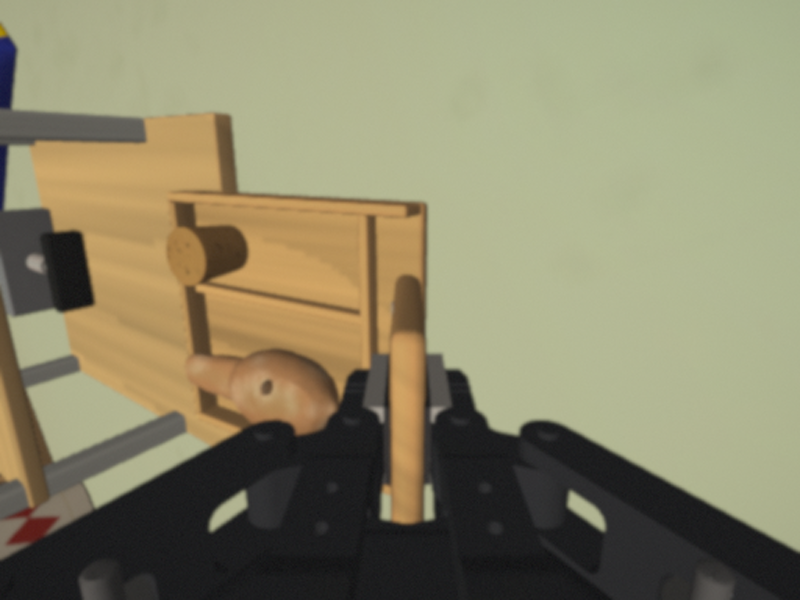

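```bash
python3 - <<'E'
from h import *
robot.pause(.3); st('settle'); print(np.round(tcp_for(.015,5.6,-.0003),4))
for p in (5.4,5.2,5.0):
    h=go(.015,p,-.0005,v=.01,f=5); robot.pause(.2); st(); 
    if h: break
robot.pause(1.2); st('held')
snap("scene","br2_s",(150,240,220,340))
E
```

```text
settle 11.12 pos [ 0.5344 -0.0873  0.0378] rpy [-144.37    0.    -25.7 ] F [-0.27  0.57 -0.78] M [-0.54  0.25 -0.01] gap 0.101
[[ 5.342e-01 -8.750e-02  3.760e-02]
 [-1.444e+02  0.000e+00 -2.570e+01]]
nx0.015 p5.4 hz-0.0005 False 11.37 pos [ 0.5344 -0.0873  0.0378] rpy [-1.4458e+02 -1.0000e-02 -2.5700e+01] F [-1.03  0.33  2.48] M [-0.22  0.18  0.07] gap 0.099
 11.57 pos [ 0.5344 -0.0873  0.0378] rpy [-1.4458e+02 -1.0000e-02 -2.5690e+01] F [-0.56 -0.44  2.87] M [-0.08  0.2   0.08] gap 0.096
nx0.015 p5.2 hz-0.0005 False 11.82 pos [ 0.5345 -0.0873  0.0378] rpy [-1.4479e+02 -1.0000e-02 -2.5700e+01] F [-0.54 -0.1   4.07] M [0.17 0.13 0.14] gap 0.098
 12.02 pos [ 0.5344 -0.0873  0.0378] rpy [-1.4478e+02 -1.0000e-02 -2.5710e+01] F [-1.55 -0.12  5.31] M [0.27 0.12 0.22] gap 0.099
nx0.015 p5.0 hz-0.0005 False 12.27 pos [ 0.5344 -0.0873  0.0378] rpy [-144.98   -0.    -25.71] F [-1.24 -1.25  5.07] M [0.49 0.05 0.22] gap 0.102
 12.47 pos [ 0.5344 -0.0873  0.0378] rpy [-144.98   -0.    -25.71] F [-1.47 -1.72  5.42] M [ 0.48 -0.01  0.23] gap 0.1
held 13.67 pos [ 0.5344 -0.0873  0.0378] rpy [-144.98   -0.    -25.72] F [-2.67 -2.    5.49] M [0.47 0.05 0.23] gap 0.099
```

View pics/br2_s.png

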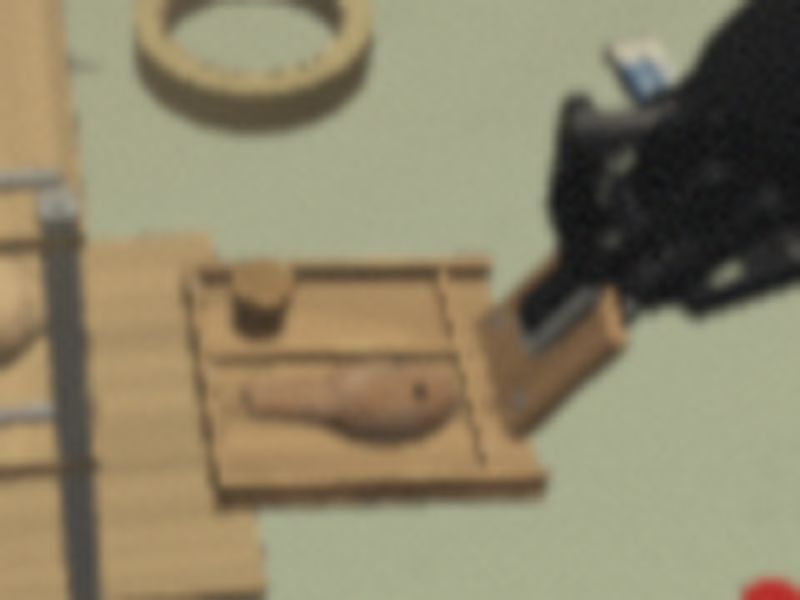

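```bash
python3 - <<'E'
from h import *
go(.0155,0,.0104,v=.01); robot.pause(.2); st()
print('F rack',np.round(frack(),2))
snap("scene","lv_s",(150,240,220,340)); snap("wrist","lv_w")
E
```

```text
nx0.0155 p0 hz0.0104 False 15.13 pos [ 0.5356 -0.0843  0.0494] rpy [-1.5001e+02  2.0000e-02 -2.5720e+01] F [-0.21  0.13 -0.95] M [-0.7   0.26 -0.08] gap 0.099
 15.33 pos [ 0.5356 -0.0842  0.0495] rpy [-1.5001e+02  2.0000e-02 -2.5710e+01] F [ 0.68 -0.56 -2.16] M [-0.79  0.33 -0.12] gap 0.1
F rack [-0.21 -0.86 -2.16]
```

View pics/lv_s.png

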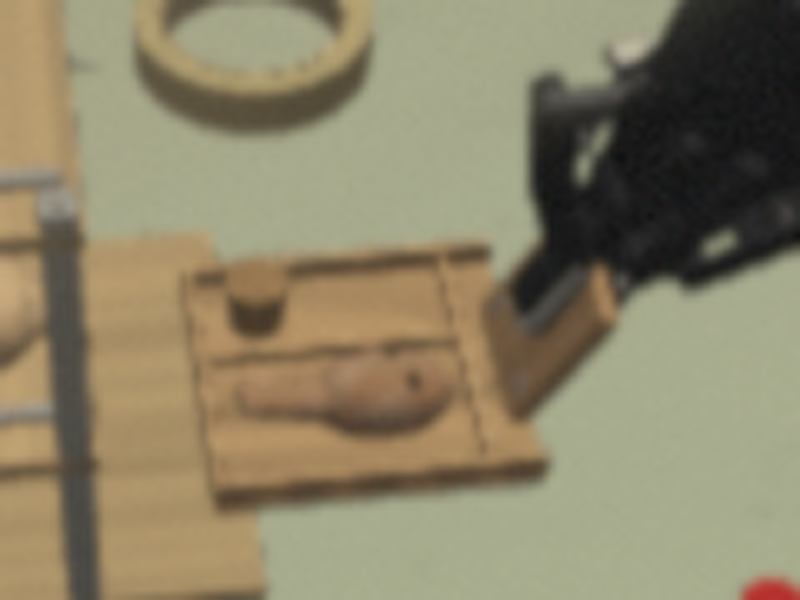

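View pics/lv_w.png

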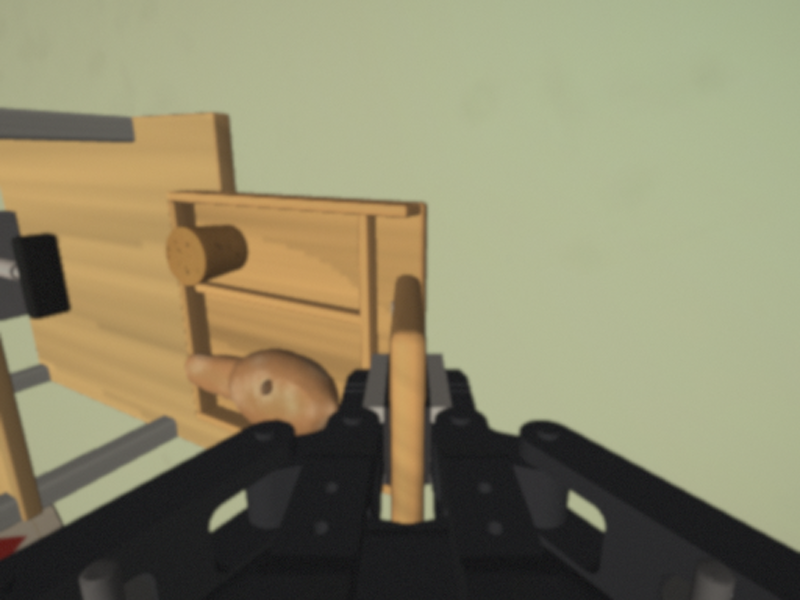

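```bash
cat >> h.py <<'E'
def favg(n=8):
    a=[]
    for _ in range(n): robot.pause(.02); a.append(frack())
    return np.mean(a,0)
def nose(): # actual nose x in rack frame, level tray
    return (XR.T@(np.array(robot.current_tool_pos())-RK))[0]-G[0]+.06
E
python3 - <<'E'
from h import *
go(.070,0,.0103,v=.04,f=6); snap("wrist","mid_w")
h=go(.115,0,.0103,v=.03,f=5); f=favg(); print(nose(),np.round(f,2))
b=f[0]
if not h:
  for i in range(20):
    x=.117+.0015*i
    p,o=tcp_for(x,0,.0103); robot.line_to(p,o,velocity=.015,f_stop=6)
    f=favg(6); print(round(x,4),round(nose(),4),np.round(f,2))
    if f[0]-b<-1.6: break
st()
E
```

```text
nx0.07 p0 hz0.0103 False 16.95 pos [ 0.5595 -0.0353  0.0497] rpy [-150.      0.    -25.73] F [-0.29  0.1  -3.2 ] M [-0.77  0.41  0.04] gap 0.099
nx0.115 p0 hz0.0103 False 18.65 pos [0.579  0.0053 0.0497] rpy [-150.     -0.    -25.72] F [ 0.18 -0.22 -3.47] M [-0.83  0.44  0.03] gap 0.1
0.11480325416779498 [ 0.19 -0.03 -2.66]
0.117 0.1171 [-0.02 -0.04 -1.96]
0.1185 0.1186 [ 0.19 -0.25 -2.47]
0.12 0.1201 [ 0.05  0.2  -2.91]
0.1215 0.1216 [-0.23  0.07 -2.91]
0.123 0.1231 [ 0.44  0.   -2.91]
0.1245 0.1246 [-0.18  0.14 -2.63]
0.126 0.1261 [ 0.06 -0.15 -2.46]
0.1275 0.1276 [ 0.22  0.13 -2.68]
0.129 0.1291 [-0.02  0.18 -2.29]
0.1305 0.1306 [ 0.27 -0.02 -2.22]
0.132 0.1321 [ 0.26 -0.25 -2.43]
0.1335 0.1336 [ 0.06  0.   -2.4 ]
0.135 0.1351 [-0.15 -0.17 -2.48]
0.1365 0.1366 [ 1.06  0.04 -2.51]
0.138 0.1381 [-0.16 -0.3  -2.44]
0.1395 0.1396 [ 0.12  0.16 -2.39]
0.141 0.1411 [-0.13  0.17 -2.59]
0.1425 0.1426 [-0.58 -0.28 -2.21]
0.144 0.1441 [ 0.21 -0.3  -2.42]
0.1455 0.1455 [-0.29  0.07 -2.08]
 25.82 pos [0.5923 0.0329 0.0497] rpy [-1.500e+02 -1.000e-02 -2.571e+01] F [-0.23  0.31 -2.59] M [-0.76  0.44 -0.02] gap 0.098
```

View pics/mid_w.png

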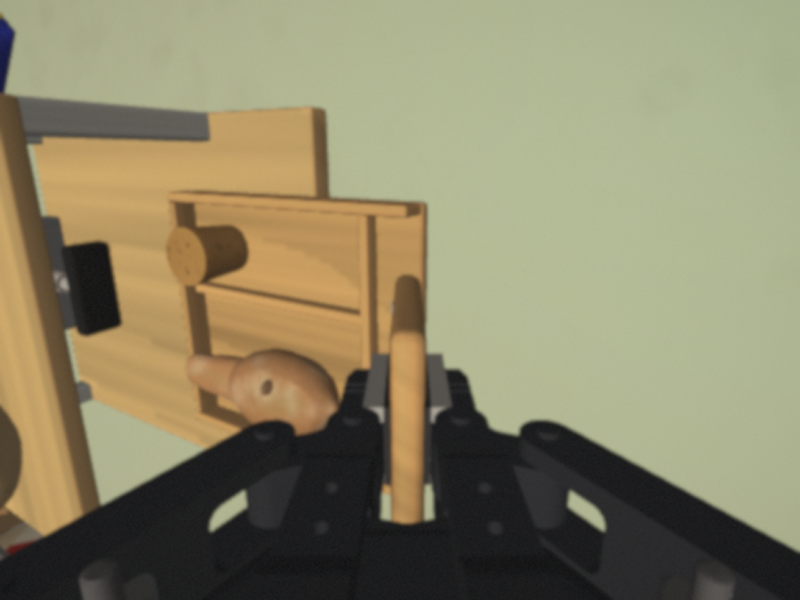

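```bash
python3 - <<'E'
from h import *
snap("wrist","c_w",(90,260,0,250))
for i in range(12):
    x=.147+.0015*i
    p,o=tcp_for(x,0,.0103); robot.line_to(p,o,velocity=.015,f_stop=6)
    f=favg(8); print(round(x,4),round(nose(),4),np.round(f,2))
    if f[0]<-1.7: break
st(); snap("wrist","c2_w",(90,260,0,250))
E
```

```text
0.147 0.1469 [-0.84  0.1  -2.01]
0.1485 0.1483 [-1.56 -0.1  -1.74]
0.15 0.1498 [-2.9  -0.09 -1.16]
 27.02 pos [0.5942 0.0369 0.0497] rpy [-1.5001e+02 -1.0000e-02 -2.5710e+01] F [-0.88 -2.85 -0.52] M [-1.14  0.5  -0.08] gap 0.098
```

View pics/c_w.png

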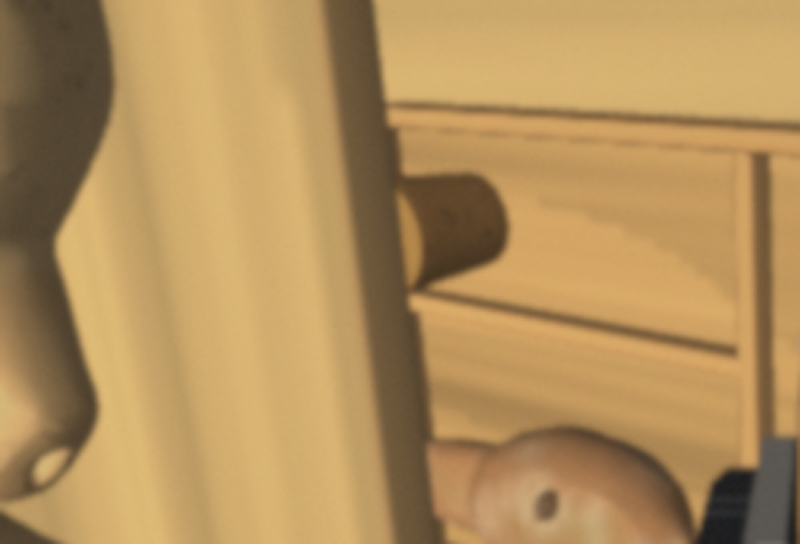

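View pics/c2_w.png

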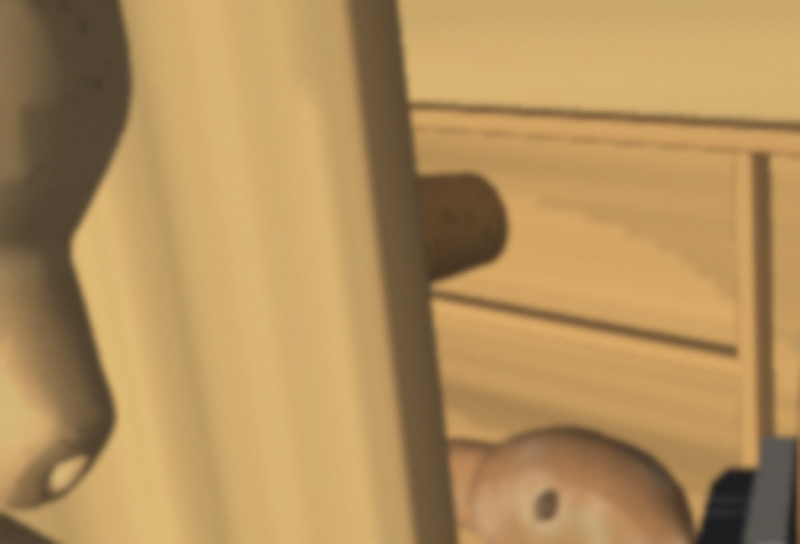

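```bash
python3 - <<'E'
from h import *
print(np.round(favg(15),2))
for x in (.151,.152):
    p,o=tcp_for(x,0,.0103); robot.line_to(p,o,velocity=.01,f_stop=6)
    f=favg(15); print(x,round(nose(),4),np.round(f,2))
    if f[0]<-3.3: break
st()
E
```

```text
[-2.76 -0.04 -1.43]
0.151 0.1509 [-3.38 -0.02 -1.29]
 27.82 pos [0.5946 0.0379 0.0497] rpy [-150.01   -0.    -25.71] F [-1.23 -2.99 -1.25] M [-1.29  0.6  -0.06] gap 0.095
```

```bash
python3 - <<'E'
from h import *
for hz in (.0099,.0094):
    p,o=tcp_for(.151,0,hz); robot.line_to(p,o,velocity=.01); f=favg(8); print(hz,round(nose(),4),np.round(f,2))
    if f[2]>0: break
fingers.gripper_to(0.35); st('open')
snap("wrist","rel_w"); snap("top","rel_t",(80,230,170,370))
E
```

```text
0.0099 0.151 [-4.22  0.31  0.07]
open 28.54 pos [0.5948 0.0394 0.0498] rpy [-1.4992e+02 -1.0000e-02 -2.5620e+01] F [-0.34 -0.37  0.24] M [-0.41  0.22 -0.02] gap 0.35
```

View pics/rel_w.png

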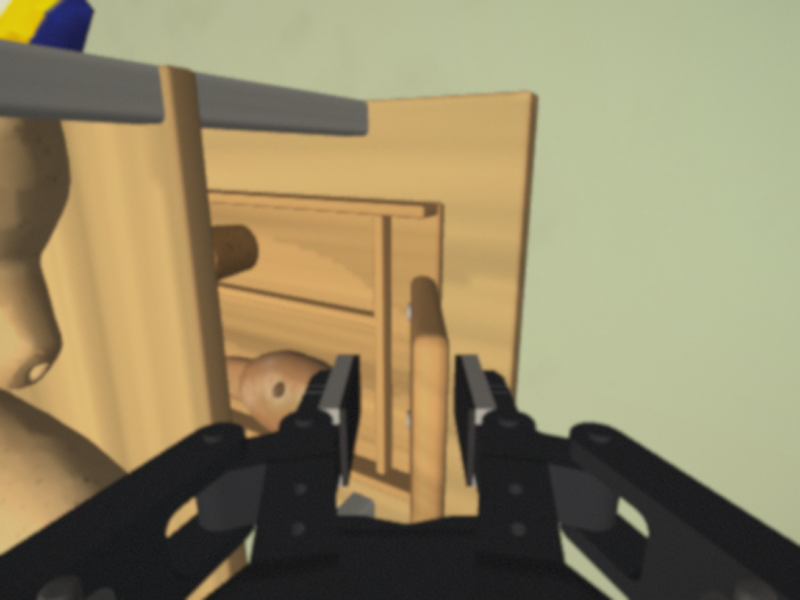

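View pics/rel_t.png

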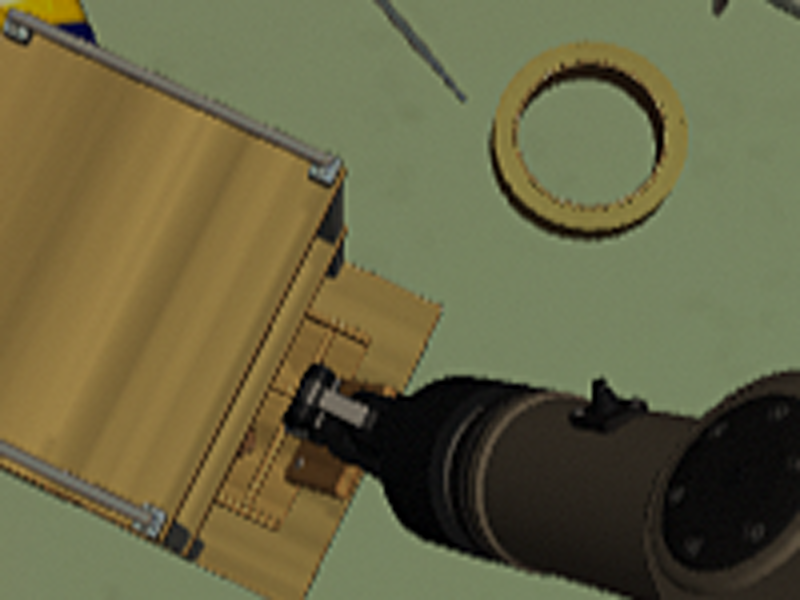

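```bash
python3 - <<'E'
from h import *
p=np.array(robot.current_tool_pos()); R=Rtool(YR,0,-1); o=list(rpy(R))
p1=p+XR@np.array([-.866,0,-.5])*.004
robot.line_to(list(p1),o,velocity=.02); st()
robot.line_to(list(p1-R[:,2]*.12),o,velocity=.08); st('out')
snap("wrist","out_w"); 
robot.move_to([.35,-.3,.25],[180,0,-30]); st()
snap("top","fin_t",(80,230,170,370)); snap("scene","fin_s",(100,260,130,343))
E
```

```text
28.95 pos [0.5931 0.0352 0.0473] rpy [-1.5001e+02  2.0000e-02 -2.5730e+01] F [ 0.23 -0.03 -0.61] M [-0.5   0.27 -0.01] gap 0.347
out 30.6 pos [ 0.567 -0.018  0.151] rpy [-1.4999e+02  6.0000e-02 -2.5670e+01] F [ 0.26 -0.29 -0.17] M [-0.48  0.24  0.01] gap 0.351
 32.02 pos [ 0.3508 -0.2987  0.2493] rpy [-1.7992e+02  6.0000e-02 -2.9870e+01] F [-0.42  0.6   0.58] M [ 0.02 -0.01 -0.01] gap 0.349
```

View pics/out_w.png

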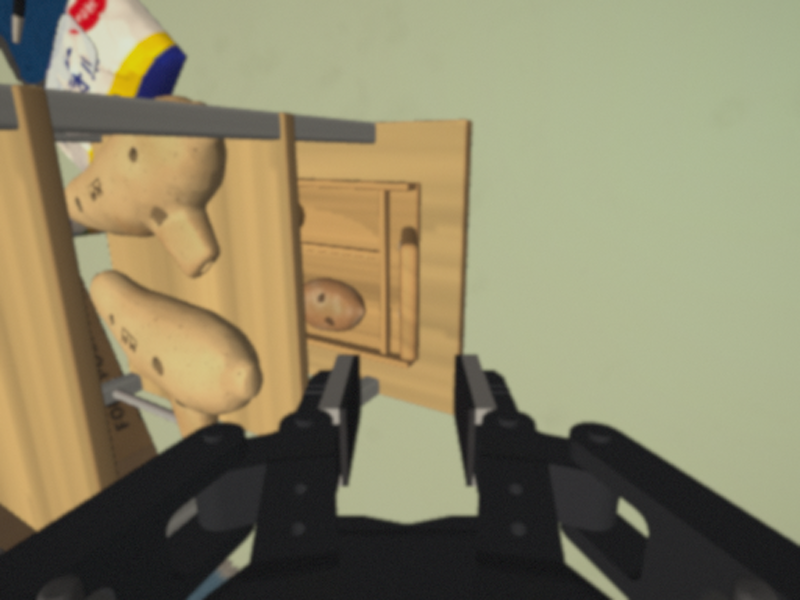

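View pics/fin_s.png

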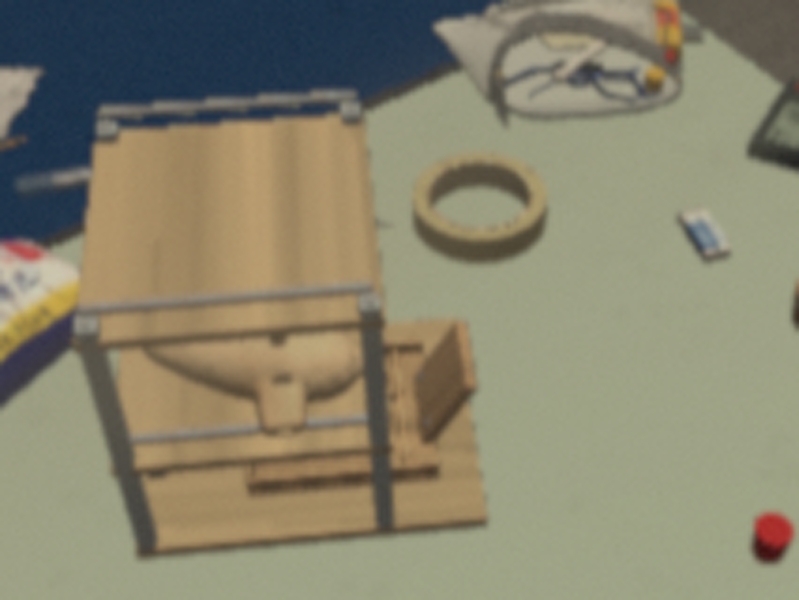

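View pics/fin_t.png

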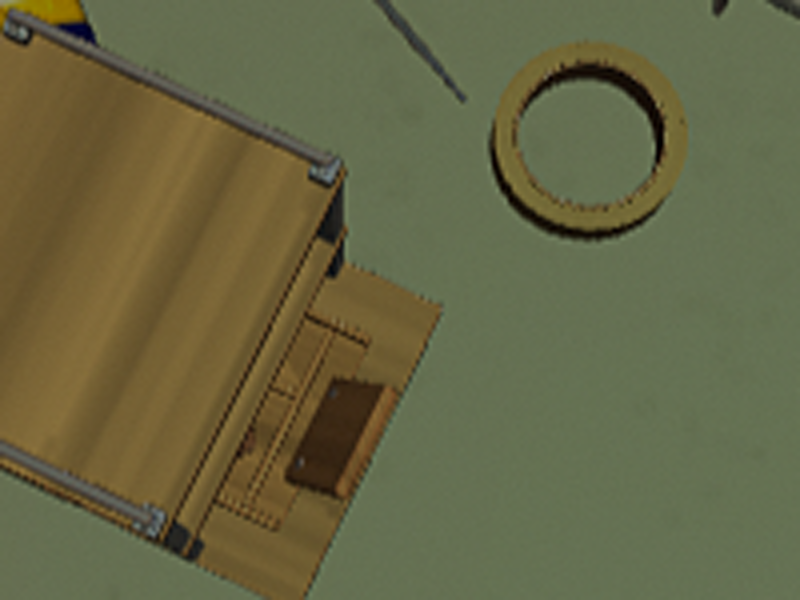

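```bash
python3 - <<'E'
from h import *
for pt in (25,30,33):
  for xx,zz in ((-.04,.13),(-.06,.14)):
    R=Rtool(YR,pt,-1); p=RK+XR@np.array([xx,-.03,zz]); 
    q=robot.inverse_kinematics(list(p),list(rpy(R))); print(pt,xx,None if q is None else np.round(q,1))
E
```

```text
25 -0.04 [ 43.   36.3 -18.8 102.3 -53.7  59.4 -52.7]
25 -0.06 [ 44.1  35.4 -17.6 101.7 -52.9  62.1 -52.8]
30 -0.04 [ 44.8  39.  -19.  102.5 -57.4  61.9 -47.8]
30 -0.06 [ 45.9  38.  -17.8 101.9 -56.4  64.5 -48.1]
33 -0.04 [ 45.7  40.7 -19.2 102.5 -59.3  63.5 -45.1]
33 -0.06 [ 46.8  39.7 -17.9 101.9 -58.3  66.1 -45.6]
```

```bash
python3 - <<'E'
from h import *
R=Rtool(YR,33,-1); o=list(rpy(R)); p=RK+XR@np.array([-.06,-.03,.14])
robot.move_to(list(p+XR@np.array([-.08,0,.03])),o); st()
robot.line_to(list(p),o,velocity=.1); st(); snap("wrist","chk_w")
E
```

```text
33.23 pos [ 0.5534 -0.117   0.1703] rpy [-1.1705e+02 -4.0000e-02 -2.5660e+01] F [0.16 0.34 1.15] M [-0.86  0.41  0.  ] gap 0.347
 34.23 pos [ 0.5881 -0.046   0.1399] rpy [-1.1705e+02 -3.0000e-02 -2.5780e+01] F [ 0.65  0.53 -1.1 ] M [-0.87  0.32 -0.08] gap 0.349
```

View pics/chk_w.png

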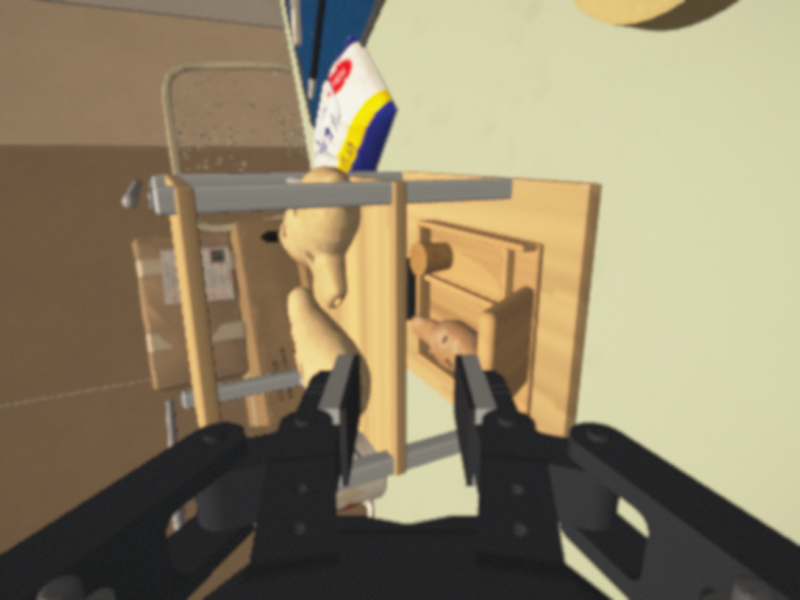

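```bash
python3 -c "
import cv2;f=cv2.imread('pics/chk_w.png')[200:440,380:620];cv2.imwrite('pics/chk_c.png',cv2.resize(f,(600,600),interpolation=cv2.INTER_CUBIC))"
```

```text
(no output)
```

View pics/chk_c.png

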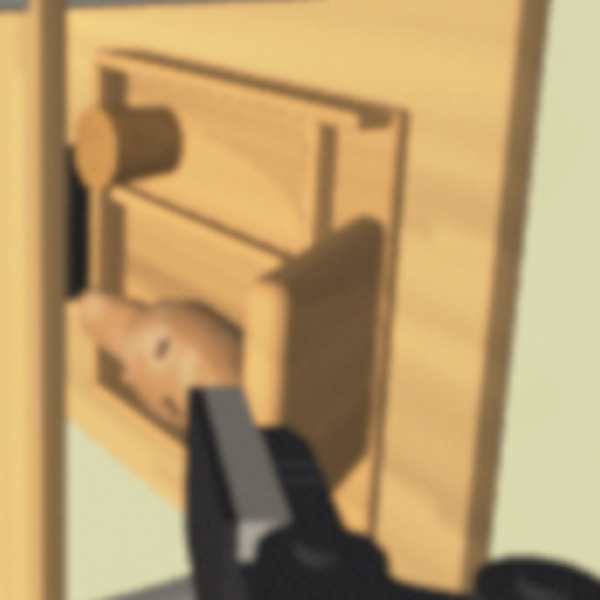

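The pad (dark, crop ≈(75,220)) sits right against the tray's front wall. The cork stands at (130,145), the whistle is aboard, and the tray lies flat with deck showing behind its rear edge. I'll back off and hand in.

```bash
python3 - <<'E'
from h import *
R=Rtool(YR,33,-1)
robot.line_to(list(np.array(robot.current_tool_pos())-R[:,2]*.1),None,velocity=.12); st()
workorder.close_job(); print(robot.current_time_s())
E
```

```text
35.27 pos [ 0.5494 -0.1253  0.1853] rpy [-1.1695e+02  4.0000e-02 -2.5610e+01] F [ 0.21 -0.44  0.39] M [-0.86  0.43  0.01] gap 0.355
the job is handed in; nothing more can be done
the job is handed in; nothing more can be done
```

The tray is in the lowest bay and the job was handed in at about 35 s, against the 56 s limit.

**What I did:**
- I gripped the tray by its tab and squared it to the rack, to within about 1° and 1 mm by the top camera.
- I tipped it at most 6.5° and put the front edge about 15 mm past the deck edge, with the rear edge on the table. It stayed bridging for about 2.5 s, with the force readings showing it supported at both ends.
- I then levelled it and slid it straight in. In small steps I felt the stop at about 144 mm and pressed it back to about 3.4 N, roughly 6.5 mm. Then I lowered the tray, let go and withdrew.

**Last checks:**
- **Tray:** the final wrist view shows it level and against the rubber pad. Its rear edge is about 25 mm inside the deck edge.
- **Contents:** the cork is standing and the whistle is aboard.
- **Tape and eraser:** the arm never came near them, and both sit in place in the last scene view.

**Disagreements:**
- The heights I measured from two views came out up to 8 mm lower than the text says, so I used the text's heights.
- The force read 4.2 N just after lowering the tray, at the same position that had read 3.4 N. I put that down to friction on the deck; if it was the spring, the press was about 8 mm, still within 5 to 9.
- On release the tray eased back about 4 mm, with the stop still slightly compressed by my estimate.

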